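# Open the sprung sample clamp in the UV lamp's drawer

### The arm

A 7-joint arm with a two-finger parallel gripper is mounted at the origin on the work surface. World frame = base frame: x ahead of the robot, y to its left, z up, the work surface at z = 0. Lengths are in m, angles in rad, forces in N, time in s.
With the tool pointing down it reaches from about 0.4 to 0.85 m from the base axis. Payload 10.4 kg.
Tool frame: the origin (TCP) lies on the centre line of the jaws, within the pads' length; the fingertips stand 8 mm ahead of it and the grasp point (between the pads) lies 11 mm behind it (r.finger_overhang is the distance from the TCP to the fingertips, in m); z points along the fingers, y is the line along which they close (so a half turn about z gives the same grasp; the last joint's range is limited). The gripper opens to 87 mm and grips with 3 to 60 N. Pads are 19 mm wide; open, the fingers measure 117 mm over their backs; the gripper's body (75 mm by 190 mm) begins 51 mm behind the grasp point.
Start: joints at [1.098, 0.332, -0.065, 1.46, 0.022, 1.35, -0.088], TCP at [0.272, -0.563, 0.231] pointing down, gripper open.
Joint ranges: [-2.6, 2.6], [-0.5, 2.12], [-1.47, 1.34], [0.16, 2.42], [-1.27, 4.41], [0.06, 2.06], [-2.6, 2.6]. Speed limits (rad/s): [2.22, 2.22, 2.79, 2.79, 3.14, 3.14, 3.14].

### API

Orientations are given as a unit quaternion [x, y, z, w].
In Python, from bench import r, vision gives the robot as it stands.
- The arm moves only by the tool drive_tool, never from a script. Its argument "series" is a list of rows, each a list of 2 entries, a list of its own where there are three numbers: the shift along the world's x, y, z in cm, then the turn about the world's z in degrees. A call has exactly 10 rows; each row shifts and turns the commanded pose from where the row before left it; what a row does not reach is not made up. A row lasts 1/8 s, in which the tool goes at most 62.5 mm and 10.7 degrees, less where a joint would pass 70% of its speed; a pose out of reach is approached as far as the arm can. A call with a gripper value outside its range is refused whole. "hand" is the closure, from 0 (fully open) to 1 (shut), set as the call begins (left out, the last holds). The fingers move at their own pace and stop on an object; "newtons" is the grip in N (left out, the last holds). Time passes only in rows, so rows that do not move let the fingers close, or fill a call up. It gives the time, the measured TCP pose, the force, the opening and the grip force at its end, in the units of the state.
- r.read_state(): the state, without advancing time (a new reading comes with each control period).
- vision.camera(name): name is "side" or "top"; returns a dict with "color" (480x640x3 uint8, red, green, blue), "intrinsics" (3x3 intrinsics, pixels), "k1" (the pictures are not rectified: a ray, as slopes to the right and down, at radius r is drawn at 1 + k1 r^2 times it, then the intrinsics apply), "R" (3x3) and "t" (3): a world point X has camera coordinates R X + t. Camera axes: x right, y down, z forward; pixel columns grow to the right and rows downward; lengths in m; the calibration is good to about 2 mm. A picture is of the moment at which its call begins. There is no depth.
- r.close_job(): hands the job in; it is judged then, once.
The state is a dict: "time": time; "joint_positions": joint angles; "joint_vel": joint speeds; "joint_torque": joint torques, N m; "ee_pos": TCP position; "eef_rot": TCP orientation; "ft_force": force on the tool from outside, world axes, zero at the start; "torque": the same for the moment, N m; "width": finger opening in m; "grip_force": force on a finger pad.
Only numpy, scipy, OpenCV 4.12 (cv2) and the standard library are available. Lean on these libraries where they do the work, as an engineer would, in place of code of your own. Each camera call takes 0.05 s, during which the arm holds its last target. There are 200 camera calls.

### The job

Pull the sample drawer of the low grey UV cabinet out to its stop. Then, with the gripper's fingers, push the orange lug of the sprung clamp jaw in the drawer back towards its black spring barrel until it is past the ratchet click, and finish while still holding it back against the spring, with the drawer left out, so that a sample can be laid in: the click does not lock, so do not let go. Do not disturb the dish, the bottle, the jar or the filter.

Things in the scene. Friction and masses are not known exactly. Their poses are not given: they have to be found in the camera images.
- cabinet: low grey fixed cabinet, 280 deep (its x) x 320 wide (its y) x 100 mm high; origin at the middle of its lower front edge, on the bench; the cabinet lies along +x from there; -x points out of the drawer side, towards the robot, and the drawer slides out along -x; z up
- drawer (a joint): how far the white-fronted drawer is out: 0 = shut, 0.17 m = at its stop; stays where it is left, sliding friction about 2.5 N. The drawer is an open tray 264 mm wide: floor 24 mm and side walls 60 mm above the bench; the white front panel is 282 wide, 14 thick, its top 85 mm above the bench
- drawer_handle (a point): middle of the drawer's dark bar handle: a round bar 10 mm thick, 120 mm long along the cabinet's y, held at its two ends, 48 mm in front of the drawer's front panel (clear gap 43 mm) and 72 mm above the bench; axes as the cabinet's
- lug: upright orange lug on the sprung jaw in the drawer, 40 (cabinet x) x 12 (cabinet y) x 38 mm high; origin at the centre of its underside, 42 mm above the bench; axes as the cabinet's. Hidden in the cabinet until the drawer is out; at full stop its middle is 85 mm in front of the cabinet. All else inside the drawer walls is below 46 mm, so fingers can stand beside it from above
- lug_top (a point): centre of the top of the orange lug, 80 mm above the bench, 137 mm from the handle bar along the cabinet's x; axes as the cabinet's
- jaw (a joint): travel of the jaw along the cabinet's +y (away from the fixed dark block, towards the black spring barrel): 0 = rest, 0.05 m = end stop. Spring 6 N at 0, 13.5 N at 0.05. From 0.022 to 0.038 its brass tooth rides under the pawl (about 5 N more: the click); past the click from 0.038. Let go, it springs home: the pawl does not lock
- pawl (a joint): angle of the small blue pawl on the drawer floor beside the jaw: 0 = at rest, about 0.1 rad = lifted by the tooth in mid click, back to 0 once the tooth has passed
- dish: bystander: round aluminium sample dish with a red face, 90 mm across, 15 high, standing on the bench beside the work; origin under its centre
- bottle: bystander: amber bottle, 60 mm across, about 130 high, standing on the bench beside the work; origin under its centre
- jar: bystander: white jar with a blue cap, 70 mm across, about 70 high, standing on the bench beside the work; origin under its centre
- filter: bystander: black-framed amber filter plate, 70 x 100 x 14 mm, lying on top of the cabinet; origin under its centre

How it is judged:
On the way, in this order (a step that is already met when the one before it is completed fails the run):
1. the drawer is pulled out to its stop, the jaw still at rest (value of joint drawer above 0.164 m and value of joint jaw below 0.02 m), for 0.2 s.
2. the tooth is under the pawl (value of joint pawl above 0.05 rad and value of joint drawer above 0.155 m).
3. the jaw is past the click, pushed by the fingers (value of joint jaw above 0.038 m and value of joint pawl below 0.03 rad and contact force between the fingers and lug above 3 N), for 0.2 s.
At the end, for the whole second after the job is handed in: The drawer is still out (at least 155 of its 170 mm), the jaw is held still at 38 mm or more, past the click with the pawl dropped back (under 0.03 rad), by the fingers pressing on the orange lug with more than 3 N, and the dish, bottle, jar and filter are within 20 mm of where they stood (all of step 3 and value of joint drawer above 0.155 m and velocity of joint jaw between -0.02 and 0.02 m/s and distance of each of dish, bottle, jar, filter from where it was at the start of the episode below 0.02 m); the arm keeps its last pose, push and grip.
It fails at once if a bystander is disturbed (moved over 20 mm or tipped) (distance of any of dish, bottle, jar, filter from where it was at the start of the episode above 0.02 m or angle between any of bottle, jar, dish's own z axis and vertical above 0.35 rad).
It also fails if it takes over 43 s, if anything falls off the work surface, if the arm or the gripper's body presses on something with over 40 N, if the wrist force passes 120 N, or if a joint passes its speed limit or range.

## Working session

There is one attempt and no reset: what is moved stays moved. The work goes in short steps, Python scripts to look and compute and a tool call to move; the robot and the scene stay as the last step left them, time stands still between calls to the robot, and variables do not carry over. Pictures are saved under pics/ and viewed, at most 10 in all, crops included, and the job is handed in when it is done.

Besides the shell and the picture viewer there is one more tool, called after "Emit:" as name([rows], argument=value, ...), one row to a line, values as JSON. drive_tool: Moves the arm, as the interface text tells. Its arguments: {"type":"object","properties":{"series":{"type":"array"},"hand":{"type":"number"},"newtons":{"type":"number"}},"required":["series"]}

```bash
mkdir -p pics; cat > h.py <<'E'
import numpy as np,cv2
from bench import r,vision
def shot(n,f):
    c=vision.camera(n); cv2.imwrite(f'pics/{f}.png',c['color'][:,:,::-1]); return c
def cal(c): return np.array(c['R']),np.array(c['t']),np.array(c['intrinsics']),float(c['k1'])
def px2z(c,uv,z):
    "world points at height z for pixels"
    R,t,K,k=cal(c); out=[]
    for u in uv:
        d=np.linalg.solve(K,[u[0],u[1],1])[:2]; s=d.copy()
        for _ in range(30): s=d/(1+k*(s@s))
        ray=R.T@np.array([*s,1]); o=-R.T@t
        out.append(o+ray*(z-o[2])/ray[2])
    return np.array(out)
def proj(c,X):
    R,t,K,k=cal(c); p=(R@np.atleast_2d(X).T).T+t; s=p[:,:2]/p[:,2:]
    s=s*(1+k*(s**2).sum(1,keepdims=True)); return s@K[:2,:2].T+K[:2,2]
E
python3 - <<'E'
from h import *
for n in('top','side'):
    c=shot(n,n+'0'); R,t,K,k=cal(c); print(n,-R.T@t,R[2],k)
s=r.read_state(); print(s['time'],s['ee_pos'],s['eef_rot'],s['width'],s['ft_force'])
E
```

```text
top [ 5.09287628e-01 -1.29861103e-03  1.72895182e+00] [ 0.06175325 -0.00747792 -0.99806343] 0.025898042112377697
side [-0.04309992  0.72723857  0.87549741] [ 0.53289358 -0.57132828 -0.62418621] 0.005481791213010934
0.1 [ 0.27156554 -0.56254886  0.22983824] [ 9.74818082e-01  2.23000698e-01 -1.86666299e-04 -6.00269666e-04] 0.08709459397976237 [ 0.3316625   0.33557741 -0.4308467 ]
```

View pics/top0.png

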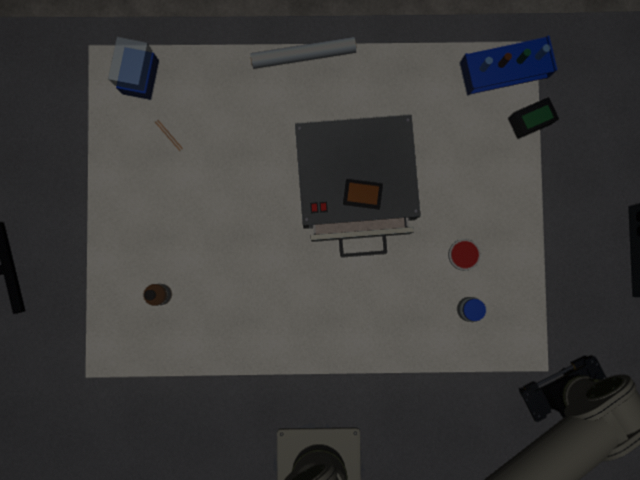

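View pics/side0.png

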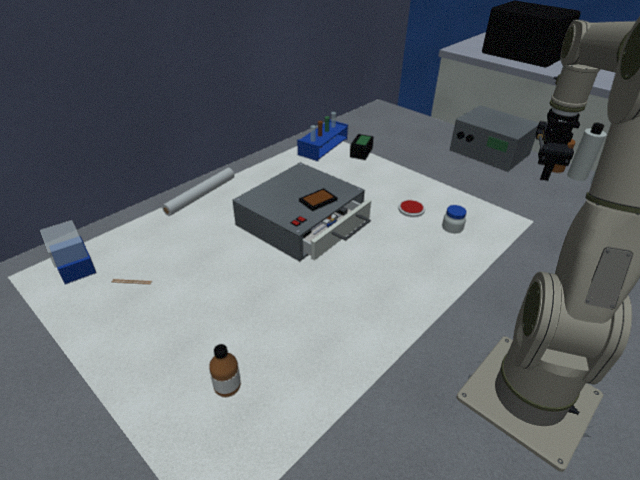

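The top view shows the cabinet at about (295..419, 115..227), with the drawer slightly open and the handle bar near (341..386, 254). The dish is at (464,254), the jar at (473,309) and the bottle at (156,294). I'll zoom in on the cabinet to measure it.

```bash
python3 - <<'E'
from h import *
im=cv2.imread('pics/top0.png')[105:265,285:485]
im=cv2.convertScaleAbs(cv2.resize(im,(800,640),interpolation=cv2.INTER_CUBIC)[40:],alpha=1.8)
cv2.imwrite('pics/crop0.png',im)
c=vision.camera('top')
P=px2z(c,[(295,123),(411,115.5),(419,217),(303,227)],.1);print(P.round(4))
print(px2z(c,[(341,254),(386,253)],.072).round(4), px2z(c,[(464,254)],.015).round(3),px2z(c,[(473,309)],.07).round(3))
E
```

```text
[[ 0.9553  0.0548  0.1   ]
 [ 0.9729 -0.2616  0.1   ]
 [ 0.6946 -0.2779  0.1   ]
 [ 0.6708  0.0357  0.1   ]]
[[ 0.5983 -0.067   0.072 ]
 [ 0.5997 -0.1902  0.072 ]] [[ 0.598 -0.417  0.015]] [[ 0.445 -0.425  0.07 ]]
```

View pics/crop0.png

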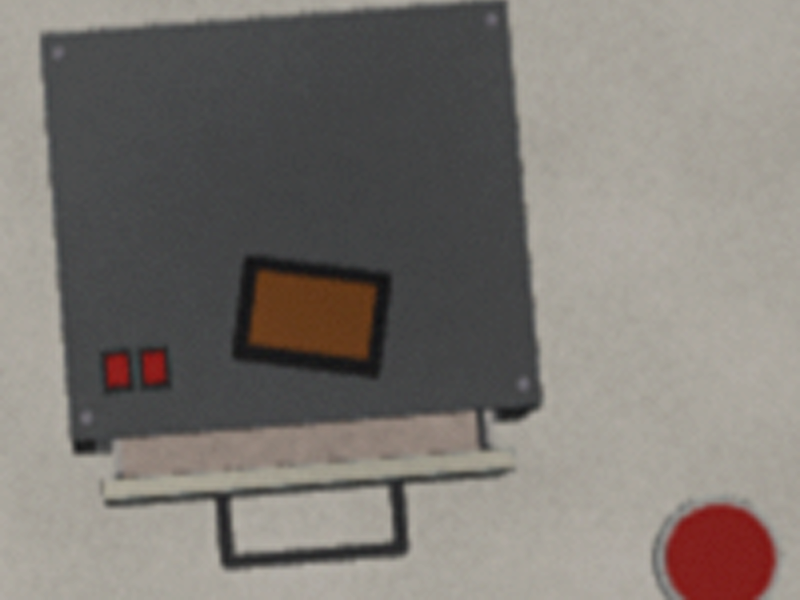

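The crop shows the top corners at (42,34), (506,3), (540,403) and (73,440), and the bar ends at (226,562) and (405,550). I'll fit the rectangle to these.

```bash
python3 - <<'E'
from h import *
c=vision.camera('top')
f=lambda L:[(285+a/4-.4,115+b/4-.4) for a,b in L]
P=px2z(c,f([(42,34),(506,3),(540,403),(73,440)]),.1)[:,:2]
M=np.array([(.28,.16),(.28,-.16),(0,-.16),(0,.16)])
A=M-M.mean(0);B=P-P.mean(0)
th=np.arctan2((A[:,0]*B[:,1]-A[:,1]*B[:,0]).sum(),(A*B).sum())
Rm=np.array([[np.cos(th),-np.sin(th)],[np.sin(th),np.cos(th)]]);o=P.mean(0)-Rm@M.mean(0)
print('th',np.degrees(th),'o',o,'res',((M@Rm.T+o)-P).round(4).tolist())
H=px2z(c,f([(226,562),(405,550)]),.072)[:,:2];print(H,'in cab',((H-o)@Rm).round(4).tolist())
h=((H-o)@Rm).mean(0)
op=-h[0]
print('handle mid world',H.mean(0),'axis -x',-Rm[:,0])
print('panel front cab', ((px2z(c,f([(105,500),(513,467)]),.06)[:,:2]-o)@Rm).round(4).tolist())
print('bystanders cab',((px2z(c,[(464,254)],.015)[:,:2]-o)@Rm),((px2z(c,[(473,309)],.07)[:,:2]-o)@Rm))
E
```

```text
th 3.6837666428515012 o [ 0.68646352 -0.12172759] res [[0.0006, 0.0014], [0.0029, -0.0015], [-0.0023, -0.0018], [-0.0011, 0.0019]]
[[ 0.59528177 -0.06721778]
 [ 0.60219887 -0.18985875]] in cab [[-0.0875, 0.0603], [-0.0885, -0.0626]]
handle mid world [ 0.59874032 -0.12853826] axis -x [-0.99793386 -0.06424957]
panel front cab [[-0.0379, 0.1397], [-0.0362, -0.1431]]
bystanders cab [[-0.10762081 -0.2893865 ]] [[-0.26085174 -0.28672845]]
```

Emit:
drive_tool([
  [[3.3,4.3,0],6.8],
  [[3.3,4.3,0],6.8],
  [[3.3,4.3,0],6.8],
  [[3.3,4.3,0],6.8],
  [[3.3,4.3,0],6.8],
  [[3.3,4.3,0],6.8],
  [[3.3,4.3,0],6.8],
  [[3.3,4.3,0],6.8],
  [[3.3,4.3,0],6.8],
  [[3.0,4.7,0],6.7],
], hand=0.65, newtons=25)

```text
time: 1.45
ee_pos: [0.5996, -0.1278, 0.2304]
eef_rot: [0.683, 0.73, -0.0, 0.0]
ft_force: [-0.4, -0.4, -0.6]
width: 0.0304
grip_force: 0.0
```

Emit:
drive_tool([
  [[0,0,-2.0],0],
  [[0,0,-2.0],0],
  [[0,0,-2.0],0],
  [[0,0,-2.0],0],
  [[0,0,-2.0],0],
  [[0,0,-2.0],0],
  [[0,0,-2.0],0],
  [[0,0,-1.5],0],
  [[0,0,-1.4],0],
  [[0,0,0],0],
])

```text
time: 2.7
ee_pos: [0.5982, -0.1287, 0.0605]
eef_rot: [0.684, 0.729, -0.0, -0.001]
ft_force: [-0.1, 0.4, -0.2]
width: 0.0307
grip_force: 0.0
```

Emit:
drive_tool([
  [[0,0,0],0],
  [[0,0,0],0],
  [[0,0,0],0],
  [[0,0,0],0],
  [[0,0,0],0],
  [[0,0,0],0],
  [[0,0,0],0],
  [[0,0,0],0],
  [[0,0,0],0],
  [[0,0,0],0],
], hand=1.0, newtons=25)

```text
time: 3.95
ee_pos: [0.599, -0.1289, 0.0621]
eef_rot: [0.684, 0.729, 0.0, 0.0]
ft_force: [-2.3, -0.1, 5.6]
width: 0.009
grip_force: 25.0
```

Emit:
drive_tool([
  [[-0.8,-0.05,0],0],
  [[-1.4,-0.09,0],0],
  [[-1.4,-0.09,0],0],
  [[-1.4,-0.09,0],0],
  [[-1.4,-0.09,0],0],
  [[-1.4,-0.09,0],0],
  [[-1.4,-0.09,0],0],
  [[-1.4,-0.09,0],0],
  [[-1.4,-0.09,0],0],
  [[-0.8,-0.05,0],0],
])

```text
time: 5.2
ee_pos: [0.4699, -0.1375, 0.062]
eef_rot: [0.684, 0.729, -0.0, 0.001]
ft_force: [3.3, -1.1, 5.5]
width: 0.0091
grip_force: 25.0
```

Emit:
drive_tool([
  [[-0.2,-0.01,0],0],
  [[-0.2,-0.01,0],0],
  [[-0.2,-0.01,0],0],
  [[-0.2,-0.01,0],0],
  [[-0.2,-0.01,0],0],
  [[0,0,0],0],
  [[0,0,0],0],
  [[0,0,0],0],
  [[0,0,0],0],
  [[0,0,0],0],
])

```text
time: 6.45
ee_pos: [0.4649, -0.1378, 0.0622]
eef_rot: [0.684, 0.73, 0.003, 0.004]
ft_force: [27.1, -3.4, -18.2]
width: 0.0089
grip_force: 25.0
```

Emit:
drive_tool([
  [[0.2,0,0],0],
  [[0,0,0],0],
  [[0,0,0],0],
  [[0,0,2.0],0],
  [[0,0,2.5],0],
  [[0,0,2.5],0],
  [[0,0,2.5],0],
  [[0,-2.5,2.5],0],
  [[0,-4,0],0],
  [[0,-4,0],0],
], hand=0.65)

```text
time: 7.7
ee_pos: [0.4621, -0.2435, 0.1816]
eef_rot: [0.684, 0.73, -0.0, -0.0]
ft_force: [0.1, -0.4, 0.1]
width: 0.0306
grip_force: 0.0
```

```bash
python3 - <<'E'
from h import *
c=shot('top','top1'); s=shot('side','side1')
a=cv2.imread('pics/top1.png')[160:310,280:440]
b=cv2.imread('pics/side1.png')[160:280,240:400]
z=lambda i,w,h:cv2.convertScaleAbs(cv2.resize(i,(w,h),interpolation=cv2.INTER_CUBIC),alpha=1.8)
cv2.imwrite('pics/c1.png',z(a,640,600)); cv2.imwrite('pics/c2.png',z(b,800,600))
print(r.read_state()['ee_pos'])
E
```

```text
[ 0.46087519 -0.24692919  0.18089004]
```

View pics/c1.png

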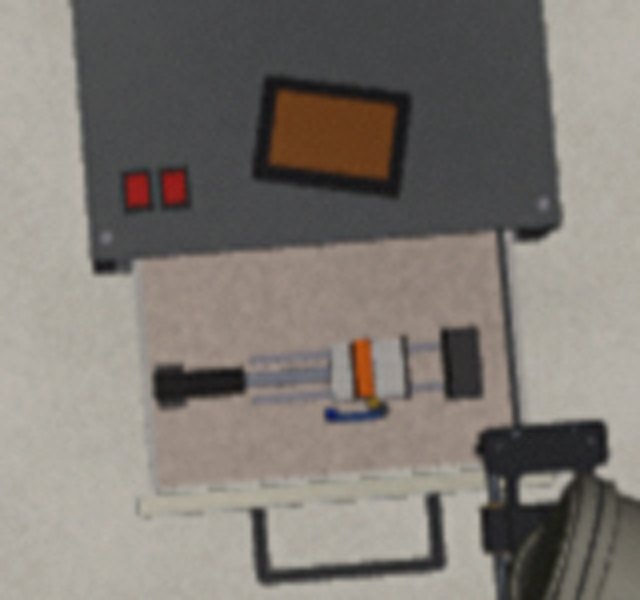

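View pics/c2.png

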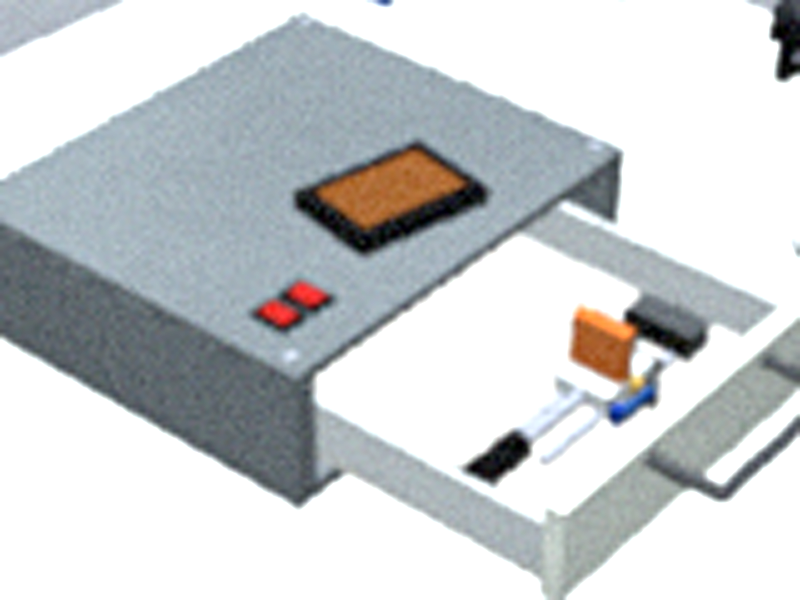

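The top crop shows the drawer fully out, with the orange lug centred at (362,369), the dark block to its right (-y), and the pawl just below. I'll compute the targets.

```bash
python3 - <<'E'
from h import *
c=vision.camera('top')
q=(280+362/4-.4,160+369/4-.4)
L=px2z(c,[q],.08)[0];th=np.radians(3.68);Rm=np.array([[np.cos(th),-np.sin(th)],[np.sin(th),np.cos(th)]]);o=np.array([.68646,-.12173])
l=(L[:2]-o)@Rm;print('lug',L,'cab',l)
h=px2z(c,[(280+(262+440)/8-.4,160+(576+561)/8-.4)],.072)[0];print('handle cab',(h[:2]-o)@Rm)
for d in(-.028,.022): print(d,o+Rm@(l+[0,d]))
e=r.read_state()['ee_pos'];print(e, o+Rm@(l+[0,-.028])-e[:2])
E
```

```text
lug [ 0.60288936 -0.1460388   0.08      ] cab [-0.08495856 -0.01889479]
handle cab [-0.21960888 -0.00122265]
-0.028 [ 0.60468651 -0.17398107]
0.022 [ 0.60147731 -0.12408417]
[ 0.46143919 -0.24428963  0.18086321] [0.14324732 0.07030856]
```

Emit:
drive_tool([
  [[1.8,0.9,0],0],
  [[1.8,0.9,0],0],
  [[1.8,0.9,0],0],
  [[1.8,0.9,0],0],
  [[1.8,0.9,0],0],
  [[1.8,0.9,0],0],
  [[1.8,0.8,0],0],
  [[1.7,0.8,0],0],
  [[0,0,0],0],
  [[0,0,0],0],
], hand=1.0)

```text
time: 9.1
ee_pos: [0.6055, -0.1728, 0.1814]
eef_rot: [0.684, 0.729, -0.0, -0.0]
ft_force: [-0.0, -0.6, -0.5]
width: 0.0005
grip_force: 0.0
```

Emit:
drive_tool([
  [[0,0,-1.5],0],
  [[0,0,-1.5],0],
  [[0,0,-1.5],0],
  [[0,0,-1.5],0],
  [[0,0,-1.5],0],
  [[0,0,-1.5],0],
  [[0,0,-1.5],0],
  [[0,0,-1.2],0],
  [[0,0,0],0],
  [[0,0,0],0],
])

```text
time: 10.35
ee_pos: [0.6061, -0.1726, 0.0651]
eef_rot: [0.684, 0.729, 0.0, 0.0]
ft_force: [0.4, 0.1, -0.2]
width: 0.0008
grip_force: 0.0
```

Emit:
drive_tool([
  [[-0.01,0.15,0],0],
  [[-0.01,0.15,0],0],
  [[-0.01,0.15,0],0],
  [[-0.01,0.15,0],0],
  [[-0.01,0.15,0],0],
  [[-0.01,0.15,0],0],
  [[-0.01,0.15,0],0],
  [[-0.01,0.15,0],0],
  [[-0.01,0.15,0],0],
  [[-0.01,0.15,0],0],
])

```text
time: 11.6
ee_pos: [0.6049, -0.1598, 0.0647]
eef_rot: [0.685, 0.729, -0.001, 0.001]
ft_force: [2.1, -6.7, -1.5]
width: 0.0003
grip_force: 3.5
```

Emit:
drive_tool([
  [[-0.02,0.3,0],0],
  [[-0.02,0.3,0],0],
  [[-0.02,0.3,0],0],
  [[-0.02,0.3,0],0],
  [[-0.02,0.3,0],0],
  [[-0.02,0.3,0],0],
  [[-0.02,0.3,0],0],
  [[-0.02,0.3,0],0],
  [[-0.02,0.3,0],0],
  [[-0.02,0.3,0],0],
])

```text
time: 12.85
ee_pos: [0.603, -0.1309, 0.0647]
eef_rot: [0.685, 0.728, -0.001, 0.002]
ft_force: [2.9, -8.0, -1.4]
width: 0.0004
grip_force: 4.4
```

Emit:
drive_tool([
  [[-0.02,0.2,0],0],
  [[-0.02,0.2,0],0],
  [[-0.01,0.2,0],0],
  [[-0.01,0.2,0],0],
  [[-0.01,0.2,0],0],
  [[-0.01,0.2,0],0],
  [[0,0.1,0],0],
  [[0,0,0],0],
  [[0,0,0],0],
  [[0,0,0],0],
])

```text
time: 14.1
ee_pos: [0.6022, -0.1193, 0.0648]
eef_rot: [0.685, 0.728, -0.001, 0.002]
ft_force: [2.7, -12.8, -1.8]
width: 0.0003
grip_force: 6.5
```

Emit:
drive_tool([
  [[0,0.1,0],0],
  [[0,0.1,0],0],
  [[0,0,0],0],
  [[0,0,0],0],
  [[0,0,0],0],
  [[0,0,0],0],
  [[0,0,0],0],
  [[0,0,0],0],
  [[0,0,0],0],
  [[0,0,0],0],
])

```text
time: 15.35
ee_pos: [0.6021, -0.1174, 0.0648]
eef_rot: [0.685, 0.728, -0.002, 0.002]
ft_force: [1.4, -13.2, -1.7]
width: 0.0004
grip_force: 6.6
```

```bash
python3 - <<'E'
from h import *
s=shot('side','side2')
b=cv2.imread('pics/side2.png')[160:280,240:400]
cv2.imwrite('pics/c3.png',cv2.convertScaleAbs(cv2.resize(b,(800,600),interpolation=cv2.INTER_CUBIC),alpha=1.5))
th=np.radians(3.68);Rm=np.array([[np.cos(th),-np.sin(th)],[np.sin(th),np.cos(th)]]);o=np.array([.68646,-.12173])
W=lambda q,dx=0:np.r_[o+Rm@np.array([-.085+dx,-.0189+q]),.08]
print('lug top px in crop', [((proj(s,W(q))[0]-[240,160])*5).round(0).tolist() for q in(0,.038,.044)])
E
```

```text
lug top px in crop [[599.0, 321.0], [561.0, 350.0], [555.0, 355.0]]
```

View pics/c3.png

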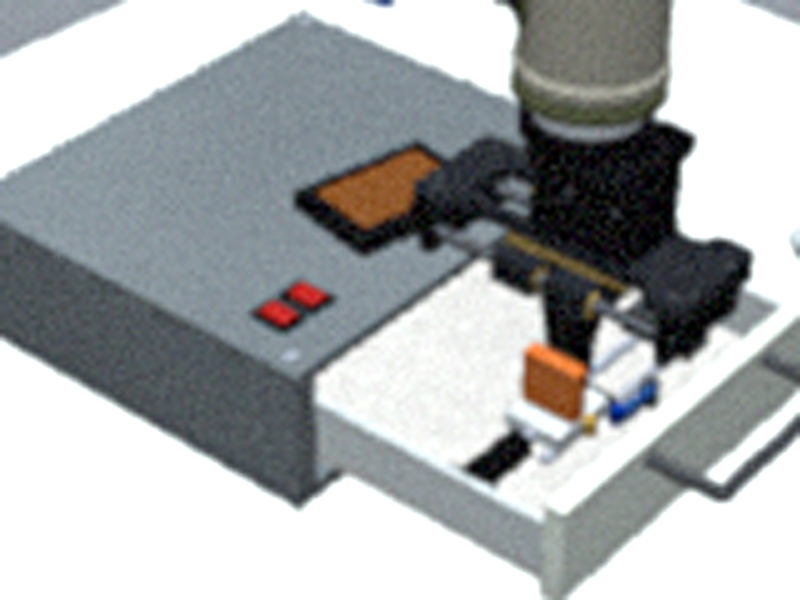

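The side view shows the lug top at about (556,356), which matches roughly 44 mm of travel. The brass tooth (588,422) is clear past the blue pawl, and the drawer and filter haven't moved. Handing in.

```bash
python3 -c "
from bench import r
print(r.close_job())"
```

```text
the job is handed in; nothing more can be done
None
```

The drawer is out at its stop, and I handed the job in with the closed fingers holding the lug at about 44 mm, past the 38 mm click, with about 13 N against the spring; the final picture shows the tooth clear of the pawl and the filter in place, though the hand-in gave no verdict and I didn't re-check the dish, bottle and jar.

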